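# Consolidate culture dishes into one carrier and stack the emptied tray

## Robot

A 6-joint arm with a two-finger parallel gripper is mounted at the origin on a cart in front of the work surface, level with it; the furniture and walls round the work are solid. World frame = base frame: x ahead of the robot, y to its left, z up, the work surface at z = 0. Lengths are in m, angles in rad, forces in N, time in s.
With the tool pointing down it reaches from about 0.325 to 0.9 m from the base axis. Payload 3.5 kg.
Tool frame: the origin (TCP) lies midway between the tips of the shut fingers; the grasp point (between the pads) lies 19 mm behind it; z points along the fingers, y is the line along which they close (so a half turn about z gives the same grasp; the last joint's range is limited). The gripper opens to 85 mm and grips with 20 to 120 N. Pads are 22 mm wide; open, the fingers measure 114 mm over their backs; the gripper's body (76 mm by 85 mm) begins 54 mm behind the grasp point. The pads swing forward as they close: fully open they stand 13 mm farther back than shut.
Start: joints at [-1.395, 0.276, -0.026, 1.268, 0, 1.467], TCP at [0.172, -0.601, 0.231] pointing down, gripper open.
Joint ranges: [-3.12, 3.12], [-0.85, 1.88], [-1.08, 1.24], [-1.95, 2.15], [-1.57, 1.53], [-3.14, 3.14]. Speed limits (rad/s): [2.57, 2.57, 3.14, 3.14, 3.14, 3.14].

## Interface

Orientations are given as a rotation vector (axis times angle).
In Python, from rig import manip, vision, finder gives the robot as it stands.
- The arm moves only by the shell command python3 -m handwheel 'ROWS' [OPENING] [FORCE]. ROWS is JSON, a list of rows, each a list of 6 numbers: the shift along the world's x, y, z normalised to -1 to 1, where 1 is 0.75 m, then the turn, a rotation vector about the world's x, y, z normalised to -1 to 1, where 1 is pi rad. A call has 1 to 12 rows; each row is the pose to reach, as a shift and turn from the pose commanded when the call began, turning the shorter way round; what a row does not reach only later rows make up. A row lasts 1/8 s, in which the tool goes at most 62.5 mm and 10.7 degrees, less where a joint would pass 70% of its speed; a pose out of reach is approached as far as the arm can. A call with a number of a shift or a turn outside -1 to 1 is refused whole. A call with a gripper value outside its range is refused whole. OPENING is the opening, from 0 (shut) to 1 (fully open), set as the call begins (- or left out, the last holds). The fingers move at their own pace and stop on an object; FORCE is the grip in N (left out, the last holds). Time passes only in rows, so rows that repeat a pose let the fingers close. It gives the time, the measured TCP pose, the force, the opening and the grip force at its end, in the units of the state.
- manip.read_state(): the state, without advancing time (a new reading comes with each control period).
- vision.read_camera(name): name is "scene" or "side" or "wrist"; returns the picture (480x640x3 uint8, red, green, blue); there is no depth.
- vision.get_calibration(name): a dict with "fx", "fy", "cx", "cy" (pixels), "D" ([k1, k2, p1, p2, k3] as OpenCV has them; the pictures are not rectified), "T" (4x4, takes a point from camera to world coordinates). Camera axes: x right, y up, looking along -z (the intrinsics and any distortion apply to the point x, -y, -z); pixel columns grow to the right and rows downward; lengths in m; the calibration is good to about 2 mm. A picture is of the moment at which its call begins: read the wrist's pose just before it. get_calibration takes no time and is no camera call; for the wrist camera it gives the pose at the moment of the call.
- manip.hand_in(): hands the job in; it is judged then, once.
Trained networks look in the newest picture that a camera, given by its name, has taken for a name from the list of things; names that differ only in an ending like _2 or _b are one class to them, and where a whole thing is asked for, a point or a joint stands for the part that bears it (a point fixed in the world has none). Each returns a list of dicts, best first, with "conf" (0 to 1); they miss things now and then, are a little off and sometimes report something else, mostly with a low value. They report only what shows in the picture. A call takes as long as a camera call. They do not tell look-alikes from the thing itself.
- finder.recognise(camera, name): "location" ([column, row] in pixels, amid what is visible of it).
- finder.masks_of(camera, name): "region" (480x640 bool, what is visible of it) and "location" ([column, row] in pixels, amid what is visible of it).
- finder.landmark_of(camera, name): "location" ([column, row] in pixels: a listed point, or the origin of a listed thing).
The state is a dict: "t": time; "joint_positions": joint angles; "qd": joint speeds; "joint_torque": joint torques, N m; "ee_pos": TCP position; "tool_rot": TCP orientation; "contact_force": force on the tool from outside, world axes, zero at the start; "wrist_torque": the same for the moment, N m; "opening": finger opening in m; "finger_force": force on a finger pad.
Only numpy, scipy, OpenCV 4.12 (cv2) and the standard library are available. Lean on these libraries where they do the work, as an engineer would, in place of code of your own. Each camera call takes 0.05 s, during which the arm holds its last target. There are 200 camera calls.

## Task

Fill the white carrier: bring the loose blue tray's open mouth right up against the carrier's mouth, between its guides, then sweep the two dishes across, past the sprung keepers, and press the whole row of three firmly home against the carrier's hidden cushioned backstop (about 10 N, never more than 30 N). Slide the dishes, do not lift or pile them. Then set the emptied tray, upright and properly nested, on the other empty blue tray, which stays where it is, and leave the marker, cup, brown bottle and tally counter alone.

Things in the scene. Friction and masses are not known exactly. Their poses are not given: they have to be found in the camera images.
- carrier: White-walled dish carrier with aluminium floor, fixed to the worktop: a channel 65 mm wide for a row of three dishes. Origin under its middle on the worktop; x runs along the channel to its open mouth (x = 102 mm), z up. Floor 4.5 mm above the worktop, walls to 18 mm. When the row is home, the third dish's centre is at x = 49 to 62 mm, just past the keepers.
- carrier_mouth (a point): Middle of the floor edge at the carrier's mouth (carrier x = 102 mm, 4.5 mm up); axes as the carrier. Beyond it two aluminium guides, 15 mm high, receive the tray: 70 mm apart for the first 22 mm, then flaring to about 103 mm apart at 49 mm past the mouth.
- keepers (a point): Point on the channel floor midway between two sprung steel rollers (10 mm thick, to 17 mm height) that reach in from both walls at carrier x = 70 mm, 51 mm apart; they give way outward. A dish needs roughly 2 to 8 N of slow push to snap past: that resistance is not yet the end of the travel.
- carrier_end (a point): Middle of the closed end wall's inner face, carrier x = -108 mm, on the floor. In front of it is an adjustable backstop, set beforehand: its face rests anywhere from x = -98 to -88 mm, to be found by feel. Its black rubber cushion gives about 2.5 mm at 10 N, at most 6 mm.
- tray: Loose blue tray (100 to 210 g) that holds two dishes at the start; 204 mm long (x), 67 mm wide outside, 18 mm high. Origin at the middle of its underside; x points to its open mouth, the other end is closed. Channel 63 mm wide, floor 6 mm above the underside, walls 2 mm thick. At least 45 mm of floor is free between closed end and nearest dish at the start.
- tray_mouth (a point): Middle of the floor edge at the loose tray's mouth, tray x = 102 mm, 6 mm above its underside; axes as the tray. Docked mouth to mouth, tray x points against carrier x, and the tray floor is 1.5 mm above the carrier floor.
- empty_tray: Identical blue tray, empty, loose, behind the carrier: the stack of empties. Same axes. Each tray stands on a foot 192 x 57 mm, 3 mm deep, that nests between the walls of a tray beneath, either way round, with about 3 mm play each way; the upper origin is then 15 mm above the lower (18 mm if the foot rides on the rim).
- dish_a: Closed culture dish, dark red, 60 mm diameter, 14 mm high, 60 g; origin at the middle of its underside. One of the three dishes begins in the carrier, the other two in the loose tray: which is where varies.
- dish_b: Closed culture dish, tan, same size, mass and origin.
- dish_c: Closed culture dish, dark red, same size, mass and origin.
- marker: Bystander: white marker pen with black cap, 122 mm long, 14 mm thick, lying on the worktop; origin under its middle.
- cup: Bystander: small white specimen cup, 38 mm across, 53 mm high; origin under its middle.
- oil: Bystander: small brown bottle, 28 mm across, 66 mm high; origin under its middle.
- counter: Bystander: round light grey tally counter, 62 x 53 x 25 mm; origin under its middle.
There are look-alikes about, which are no part of the job. What is shaped like the dish_c but green or purple is not meant.

How it is judged:
On the way, in this order (a step that is already met when the one before it is completed fails the run):
1. the loose tray is docked: its mouth within 5 mm of the carrier's mouth, in line with it (5 mm sideways, 0.09 rad) (x of tray_mouth in the frame of carrier_mouth between -0.005 and 0.005 m and y of tray_mouth in the frame of carrier_mouth between -0.005 and 0.005 m and angle between the x axis of tray and the x axis of carrier, either way round below 0.09 rad and height (world z) of tray below 0.005 m), for 0.2 s.
2. all three dishes lie flat in the carrier past the keepers in one closed row, and the row is pressed against the backstop with more than 6 N (horizontal distance between dish_a and dish_b below 0.1215 m and horizontal distance between each of dish_a, dish_b and dish_c below 0.1215 m and x of dish_a in the frame of carrier between -0.078 and 0.067 m and x of dish_b in the frame of carrier between -0.078 and 0.067 m and x of dish_c in the frame of carrier between -0.078 and 0.067 m and y of dish_a in the frame of carrier between -0.01 and 0.01 m and y of dish_b in the frame of carrier between -0.01 and 0.01 m and y of dish_c in the frame of carrier between -0.01 and 0.01 m and height (world z) of each of dish_a, dish_b, dish_c below 0.008 m and angle between each of dish_a, dish_b, dish_c's own z axis and vertical below 0.06 rad and ((contact force between dish_a and carrier above 6 N and x of dish_a in the frame of carrier below -0.04 m) or (contact force between dish_b and carrier above 6 N and x of dish_b in the frame of carrier below -0.04 m) or (contact force between dish_c and carrier above 6 N and x of dish_c in the frame of carrier below -0.04 m))), for 0.1 s.
At the end, for the whole second after the job is handed in: Three dishes flat in the carrier in one closed row (outermost centres under 121.5 mm apart), centres below carrier x = 67 mm; tray nested on the empty tray (origin 13.2 to 16.8 mm above, within 12 mm and 0.12 rad), upright; empty tray moved under 30 mm; all at rest (horizontal distance between dish_a and dish_b below 0.1215 m and horizontal distance between each of dish_a, dish_b and dish_c below 0.1215 m and x of dish_a in the frame of carrier between -0.078 and 0.067 m and x of dish_b in the frame of carrier between -0.078 and 0.067 m and x of dish_c in the frame of carrier between -0.078 and 0.067 m and y of dish_a in the frame of carrier between -0.01 and 0.01 m and y of dish_b in the frame of carrier between -0.01 and 0.01 m and y of dish_c in the frame of carrier between -0.01 and 0.01 m and height (world z) of each of dish_a, dish_b, dish_c below 0.008 m and angle between each of dish_a, dish_b, dish_c's own z axis and vertical below 0.06 rad and z of tray in the frame of empty_tray between 0.0132 and 0.0168 m and horizontal distance between tray and empty_tray below 0.012 m and angle between the x axis of tray and the x axis of empty_tray, either way round below 0.12 rad and angle between tray's own z axis and vertical below 0.04 rad and height (world z) of empty_tray below 0.003 m and distance of empty_tray from where it was at the start of the episode below 0.03 m and linear speed of each of tray, dish_a, dish_b, dish_c below 0.02 m/s); the robot touches nothing.
It fails at once if a dish is lifted clear or piled up (more than 18 mm above the worktop) or tipped (height (world z) of any of dish_a, dish_b, dish_c above 0.018 m or angle between any of dish_a, dish_b, dish_c's own z axis and vertical above 0.35 rad).
It fails at once if a dish is pressed with more than 30 N (contact force between any of the arm, the fingers and dish_a above 30 N or contact force between any of the arm, the fingers and dish_b above 30 N or contact force between any of the arm, the fingers and dish_c above 30 N).
It fails at once if a bystander (marker, cup, brown bottle, tally counter) is moved more than 20 mm (distance of any of marker, cup, oil, counter from where it was at the start of the episode above 0.02 m).
It also fails if it takes over 72 s, if anything falls off the work surface, if the arm or the gripper's body presses on something with over 40 N, if the wrist force passes 120 N, or if a joint passes its speed limit or range.

## Working session

There is one attempt and no reset: what is moved stays moved. The work goes in short steps, Python scripts to look and compute and a shell command to move; the robot and the scene stay as the last step left them, time stands still between calls to the robot, and variables do not carry over. Pictures are saved under pics/ and viewed, at most 11 in all, crops included, and the job is handed in when it is done.

```bash
ls; mkdir -p pics; cat > h.py <<'E'
import numpy as np, cv2
from rig import manip, vision, finder
def ray(cam,uv,C=None):
    C=C or vision.get_calibration(cam)
    K=np.array([[C['fx'],0,C['cx']],[0,C['fy'],C['cy']],[0,0,1.]])
    p=cv2.undistortPoints(np.array([[uv]],float),K,np.array(C['D'],float))[0,0]
    T=np.array(C['T']); d=T[:3,:3]@np.array([p[0],-p[1],-1]); return T[:3,3],d
def at_z(cam,uv,z,C=None):
    o,d=ray(cam,uv,C); return o+d*(z-o[2])/d[2]
def snap(cam,fn):
    im=vision.read_camera(cam); cv2.imwrite('pics/'+fn,im[:,:,::-1]); return im
def proj(cam,P,C=None):
    C=C or vision.get_calibration(cam)
    K=np.array([[C['fx'],0,C['cx']],[0,C['fy'],C['cy']],[0,0,1.]])
    T=np.linalg.inv(np.array(C['T'])); q=(T[:3,:3]@np.atleast_2d(P).T).T+T[:3,3]; q=q*[1,-1,-1]
    return cv2.projectPoints(q,np.zeros(3),np.zeros(3),K,np.array(C['D'],float))[0][:,0]
E
python3 - <<'E'
from h import *
np.set_printoptions(precision=4,suppress=True)
s=manip.read_state(); print(s)
Z={'carrier':0,'carrier_mouth':.0045,'keepers':.0045,'carrier_end':.0045,'tray':0,'tray_mouth':.006,'empty_tray':0,'dish_a':.006,'marker':0,'cup':0,'oil':0,'counter':0}
for cam in ['scene','side']:
    snap(cam,cam+'0.png'); C=vision.get_calibration(cam); print(cam,np.array(C['T'])[:3,3])
    for n,z in Z.items():
        for r in finder.landmark_of(cam,n)[:5]:
            print(n,round(r['conf'],2),np.round(r['location']),at_z(cam,r['location'],z,C)[:2])
E
```

```text
pics
{'t': 0.0, 'joint_positions': array([-1.3954,  0.2771, -0.0279,  1.268 , -0.    ,  1.4674]), 'qd': array([ 0.0018, -0.0004,  0.0013, -0.0004,  0.0014,  0.0006]), 'joint_torque': array([ -0.0009, -44.551 ,  29.5202,   0.0164,  -0.0001,  -0.    ]), 'ee_pos': array([ 0.1719, -0.6001,  0.2302]), 'tool_rot': array([-3.109 , -0.4362,  0.0001]), 'contact_force': array([ 0.8508, -0.6505,  1.2876]), 'wrist_torque': array([-0.0006, -0.0683, -0.049 ]), 'finger_force': 0.0, 'opening': 0.08546298910548776}
scene [ 0.0112 -0.4395  0.662 ]
carrier 0.58 [365. 312.] [ 0.4742 -0.2659]
carrier_mouth 0.96 [315. 292.] [ 0.4683 -0.1656]
carrier_mouth 0.22 [339. 222.] [ 0.6617 -0.1157]
keepers 0.91 [333. 296.] [ 0.4739 -0.1998]
carrier_end 0.73 [421. 338.] [ 0.4662 -0.374 ]
tray 0.66 [253. 258.] [ 0.4871 -0.0093]
tray_mouth 0.72 [298. 267.] [ 0.505 -0.107]
empty_tray 0.95 [338. 224.] [ 0.6601 -0.1132]
dish_a 0.77 [263. 203.] [0.6347 0.0643]
dish_a 0.65 [170. 266.] [0.3838 0.1197]
dish_a 0.61 [278. 265.] [ 0.4909 -0.067 ]
dish_a 0.58 [367. 314.] [ 0.4672 -0.2729]
marker 0.74 [276. 338.] [ 0.35   -0.155
[... 398 characters left out ...]
01.] [ 0.4718 -0.1964]
carrier_end 0.64 [311. 378.] [ 0.4739 -0.3725]
carrier_end 0.47 [288. 335.] [ 0.4703 -0.2801]
tray 0.85 [255. 242.] [ 0.4928 -0.0088]
tray_mouth 0.67 [210. 376.] [ 0.3436 -0.32  ]
tray_mouth 0.63 [270. 265.] [ 0.4953 -0.1027]
empty_tray 0.89 [356. 250.] [ 0.6624 -0.1093]
dish_a 0.89 [188. 216.] [0.3816 0.1316]
dish_a 0.74 [212. 375.] [ 0.3461 -0.3182]
dish_a 0.67 [286. 330.] [ 0.4707 -0.2715]
dish_a 0.65 [250. 236.] [0.4874 0.0064]
dish_a 0.65 [306. 208.] [0.6268 0.0669]
marker 0.97 [197. 308.] [ 0.3519 -0.1631]
cup 0.92 [213. 377.] [ 0.3463 -0.3175]
oil 0.89 [415. 249.] [ 0.7667 -0.152 ]
oil 0.28 [285. 332.] [ 0.4698 -0.2692]
counter 0.64 [376. 216.] [ 0.7541 -0.0135]
```

View pics/scene0.png

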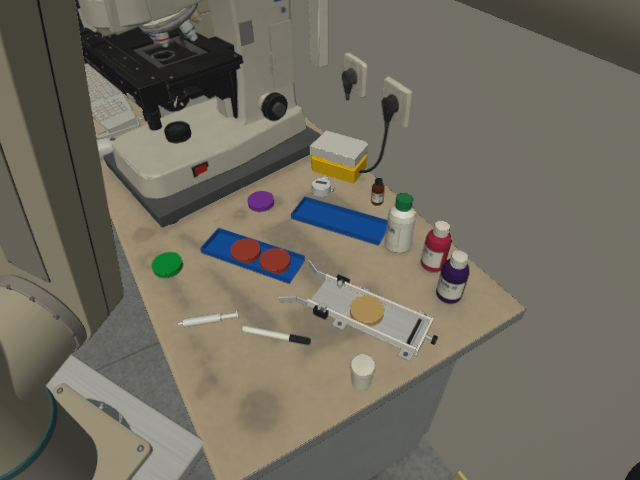

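View pics/side0.png

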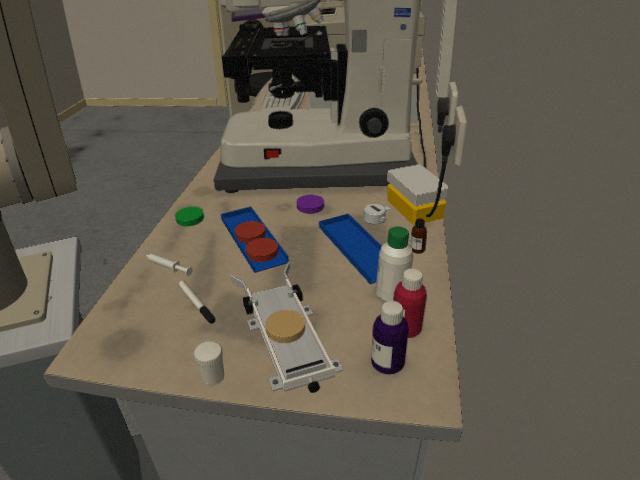

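The two dark red dishes are in the blue tray at scene (246,250) and (275,260), and the tan one is in the carrier at (367,310), with its backstop at (415,332). The carrier mouth faces the tray. The marker (276,335), cup (362,372), bottle (378,190) and counter (321,186) sit clear of the path.

```bash
python3 - <<'E'
from h import *
from scipy.spatial.transform import Rotation as R
np.set_printoptions(precision=3,suppress=True)
s=manip.read_state(); M=R.from_rotvec(s['tool_rot']).as_matrix(); print(M)
C=vision.get_calibration('wrist'); T=np.array(C['T']); print(M.T@(T[:3,3]-s['ee_pos'])); print(M.T@T[:3,:3]); print(C['fx'],C['cx'],C['D'])
E
```

```text
[[ 0.961  0.275  0.   ]
 [ 0.275 -0.961  0.   ]
 [ 0.    -0.    -1.   ]]
[ 0.083  0.001 -0.144]
[[-0.     0.947  0.322]
 [ 1.     0.    -0.   ]
 [-0.     0.322 -0.947]]
401.8058841145623 318.21364491922225 [-0.024  0.     0.     0.     0.   ]
```

```bash
python3 -m handwheel '[[0.04,0.07,0.02,0,0,0.04],[0.08,0.14,0.05,0,0,0.08],[0.12,0.21,0.08,0,0,0.13],[0.17,0.28,0.1,0,0,0.18],[0.21,0.35,0.12,0,0,0.23],[0.25,0.42,0.12,0,0,0.27],[0.29,0.49,0.12,0,0,0.31],[0.33,0.56,0.12,0,0,0.35],[0.37,0.63,0.12,0,0,0.38],[0.41,0.695,0.12,0,0,0.41],[0.41,0.695,0.12,0,0,0.411],[0.41,0.695,0.12,0,0,0.411]]'
python3 - <<'E'
from h import *
np.set_printoptions(precision=4,suppress=True)
C=vision.get_calibration('wrist'); snap('wrist','w1.png'); print(manip.read_state())
Z={'carrier':0,'carrier_mouth':.0045,'keepers':.0045,'carrier_end':.0045,'tray':0,'tray_mouth':.006,'empty_tray':0,'dish_a':.006}
for n,z in Z.items():
    for r in finder.landmark_of('wrist',n)[:4]:
        print(n,round(r['conf'],2),np.round(r['location']),at_z('wrist',r['location'],z,C)[:2])
E
```

```text
t: 2.8
ee_pos: [0.4793, -0.0795, 0.3213]
tool_rot: [-2.222, -2.221, 0.001]
contact_force: [-0.6, -0.4, -0.1]
opening: 0.0854
finger_force: 0.0
{'t': 2.85, 'joint_positions': array([-0.2985, -0.0083, -0.1669,  1.4124, -0.0004,  1.2738]), 'qd': array([-0.022 , -0.0036, -0.003 ,  0.0002,  0.0023,  0.0006]), 'joint_torque': array([  0.7533, -29.8665,  30.4869,  -0.0065,   0.0267,  -0.0017]), 'ee_pos': array([ 0.4791, -0.0801,  0.3213]), 'tool_rot': array([ 2.2232,  2.2197, -0.0007]), 'contact_force': array([ 0.5603,  1.0921, -0.3911]), 'wrist_torque': array([0.0011, 0.0161, 0.0057]), 'finger_force': 0.0, 'opening': 0.08539614442728774}
carrier_mouth 0.69 [312. 246.] [ 0.4716 -0.1659]
carrier_mouth 0.57 [312. 320.] [ 0.4712 -0.2696]
keepers 0.91 [313. 272.] [ 0.4727 -0.2011]
keepers 0.32 [320.  97.] [0.4819 0.0061]
carrier_end 0.71 [308. 388.] [ 0.4644 -0.3785]
tray 0.92 [328. 110.] [ 0.4899 -0.008 ]
tray_mouth 0.7 [335. 202.] [ 0.4995 -0.1107]
empty_tray 0.63 [323.  95.] [0.4848 0.0078]
empty_tray 0.59 [476. 204.] [ 0.6678 -0.1152]
dish_a 0.86 [323.  96.] [0.4846 0.0072]
dish_a 0.85 [474.  29.] [0.6411 0.0731]
dish_a 0.75 [314. 321.] [ 0.4733 -0.2703]
dish_a 0.69 [330. 157.] [ 0.4924 -0.059 ]
```

View pics/w1.png

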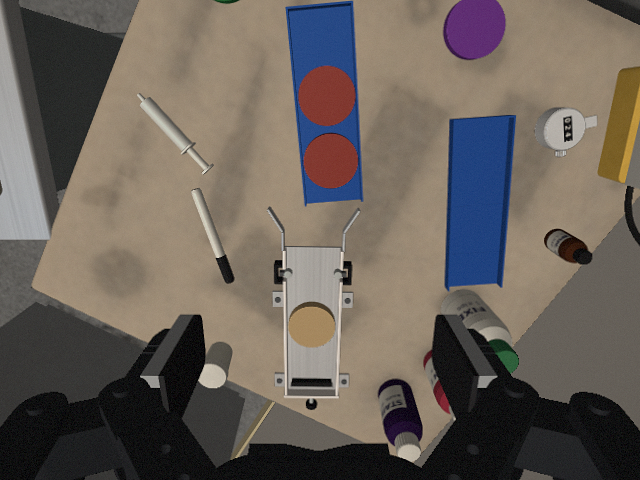

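The wrist view shows the tray at (328,105) with its mouth at (334,202), the carrier mouth at (312,247) with guides flaring to (270,208) and (358,208), and the empty tray at (480,200). I'll fit the tray outlines from the blue mask.

```bash
cat >> h.py <<'E'
def trays(cam,im,C,z=.018):
    hsv=cv2.cvtColor(im,cv2.COLOR_RGB2HSV); m=cv2.inRange(hsv,(100,140,40),(125,255,255))
    m=cv2.morphologyEx(m,cv2.MORPH_CLOSE,np.ones((3,3)))
    out=[]
    for c in cv2.findContours(m,cv2.RETR_EXTERNAL,cv2.CHAIN_APPROX_NONE)[0]:
        if cv2.contourArea(c)<3000: continue
        P=np.array([at_z(cam,p,z,C)[:2] for p in c[:,0].astype(float)],np.float32)
        (cx,cy),(w,h),a=cv2.minAreaRect(P*1000); 
        b=cv2.boxPoints(((cx,cy),(w,h),a)); e=[b[1]-b[0],b[2]-b[1]]; e=max(e,key=np.linalg.norm); 
        if e[1]<0:e=-e
        out.append((np.round([cx,cy],1),round(w,1),round(h,1),'long-axis deg',round(np.degrees(np.arctan2(e[1],e[0])),2)))
    return out
E
python3 - <<'E'
from h import *
np.set_printoptions(precision=4,suppress=True)
C=vision.get_calibration('wrist'); im=cv2.imread('pics/w1.png')[:,:,::-1].copy()
for t in trays('wrist',im,C): print(t)
for n,p in dict(ml=(284.5,247),el=(286,396),mr=(341.5,247),er=(339,396),).items(): print(n,at_z('wrist',p,.018,C)[:2])
for n,p in dict(gl=(285,234),gr=(343,234),fl=(269,208),fr=(359,208)).items(): print(n,at_z('wrist',p,.015,C)[:2])
P=[at_z('wrist',p,.018,C)[:2] for p in [(284.5,247),(286,396),(341.5,247),(339,396)]]
for r in [(265,230,360,410),(265,200,365,290)]:pass
cv2.imwrite('pics/w1c.png',cv2.resize(cv2.imread('pics/w1.png')[180:410,240:400],None,fx=2.6,fy=2.6,interpolation=cv2.INTER_CUBIC))
E
```

```text
(array([ 663.2, -116.5]), 70.6, 204.4, 'long-axis deg', np.float32(93.8))
(array([488.6,  -7.7]), 66.3, 204.3, 'long-axis deg', np.float32(94.65))
ml [ 0.4393 -0.1634]
el [ 0.4348 -0.3804]
mr [ 0.507  -0.1635]
er [ 0.5072 -0.3805]
gl [ 0.4401 -0.1481]
gr [ 0.5087 -0.1483]
fl [ 0.4225 -0.1164]
fr [ 0.5267 -0.1166]
```

View pics/w1c.png

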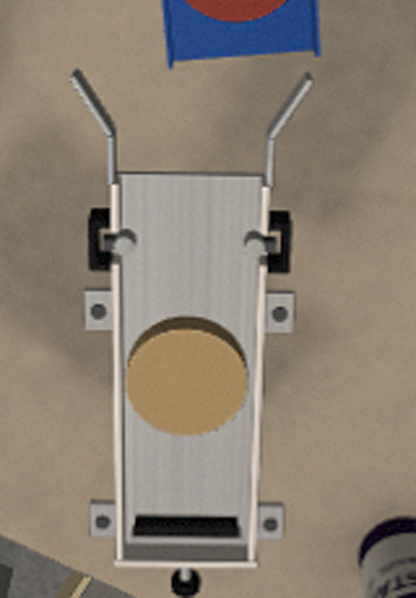

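```bash
python3 -m handwheel '[[0.006,0.05,-0.08,0,0,0.013],[0.0124,0.0957,-0.15,0,0,0.026],[0.0124,0.0957,-0.22,0,0,0.026],[0.0124,0.0957,-0.29,0,0,0.026],[0.0124,0.0957,-0.34,0,0,0.026],[0.0124,0.0957,-0.38,0,0,0.026],[0.0124,0.0957,-0.41,0,0,0.026],[0.0124,0.0957,-0.425,0,0,0.026],[0.0124,0.0957,-0.431,0,0,0.026],[0.0124,0.0957,-0.431,0,0,0.026]]' 1
python3 -m handwheel '[[0,0,0,0,0,0],[0,0,0,0,0,0],[0,0,0,0,0,0],[0,0,0,0,0,0],[0,0,0,0,0,0],[0,0,0,0,0,0]]' 0.6 25
```

```text
t: 4.5
ee_pos: [0.4893, -0.008, -0.0015]
tool_rot: [2.129, 2.309, 0.001]
contact_force: [-0.1, 0.3, 0.2]
opening: 0.0853
finger_force: 0.0
t: 5.25
ee_pos: [0.4895, -0.008, -0.0009]
tool_rot: [2.129, 2.308, 0.001]
contact_force: [-0.8, 0.4, 5.2]
opening: 0.0664
finger_force: 28.7
```

```bash
python3 -m handwheel '[[-0.003,0,0.0007,0,0,-0.005],[-0.006,0,0.0013,0,0,-0.01],[-0.009,0,0.0013,0,0,-0.015],[-0.012,0,0.0013,0,0,-0.02],[-0.015,0,0.0013,0,0,-0.025],[-0.018,0,0.0013,0,0,-0.03],[-0.018,0,0.0013,0,0,-0.03]]'
python3 - <<'E'
from h import *
np.set_printoptions(precision=4,suppress=True)
C=vision.get_calibration('wrist'); im=snap('wrist','w2.png')
for t in trays('wrist',im,C): print(t)
E
```

```text
t: 6.12
ee_pos: [0.4751, -0.0079, -0.0009]
tool_rot: [-2.237, -2.206, 0.0]
contact_force: [0.4, -0.3, 0.9]
opening: 0.0665
finger_force: 28.8
(array([475.8,  15.5]), 158.8, 68.1, 'long-axis deg', np.float32(89.23))
```

View pics/w2.png

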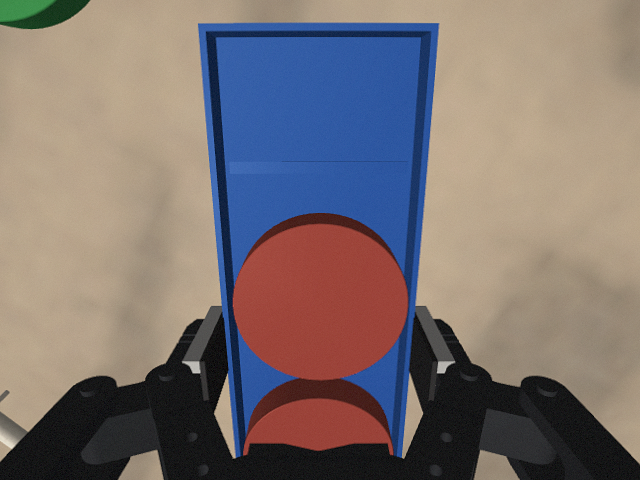

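The tray is held squarely between the pads, with both dishes still at (320,300) and (320,425) in the view. Next I slide it in.

```bash
python3 -m handwheel '[[0,-0.006,0,0,0,0],[0,-0.014,0,0,0,0],[0,-0.022,0,0,0,0],[0,-0.03,0,0,0,0],[0,-0.037,0,0,0,0],[0,-0.044,0,0,0,0],[0,-0.05,0,0,0,0],[0,-0.056,0,0,0,0],[0,-0.061,0,0,0,0],[0,-0.066,0,0,0,0],[0,-0.066,0,0,0,0]]'
python3 -m handwheel '[[0,-0.002,0,0,0,0],[0,-0.004,0,0,0,0],[0,-0.006,0,0,0,0],[0,-0.008,0,0,0,0],[0,-0.008,0,0,0,0]]'
```

```text
t: 7.55
ee_pos: [0.4754, -0.0579, -0.0009]
tool_rot: [2.236, 2.206, -0.001]
contact_force: [-0.2, 3.0, 4.7]
opening: 0.0667
finger_force: 29.2
t: 8.18
ee_pos: [0.4753, -0.0632, -0.0009]
tool_rot: [-2.236, -2.207, -0.0]
contact_force: [0.1, 4.6, 6.0]
opening: 0.0664
finger_force: 29.3
```

```bash
python3 -m handwheel '[[0,-0.0015,0,0,0,0],[0,-0.003,0,0,0,0],[0,-0.003,0,0,0,0]]'; python3 -m handwheel '[[0,-0.0015,0,0,0,0],[0,-0.003,0,0,0,0],[0,-0.003,0,0,0,0]]'
```

```text
t: 8.55
ee_pos: [0.4753, -0.0652, -0.0009]
tool_rot: [-2.235, -2.206, -0.001]
contact_force: [-0.5, 5.1, 5.9]
opening: 0.0666
finger_force: 29.3
t: 8.93
ee_pos: [0.4753, -0.0652, -0.0009]
tool_rot: [-2.232, -2.204, -0.008]
contact_force: [0.1, 11.4, 7.9]
opening: 0.0661
finger_force: 29.4
```

```bash
python3 -m handwheel '[[0,0.002,0,0,0,0],[0,0.002,0,0,0,0],[0,0.002,0,0,0,0],[0,0.002,0.03,0,0,0],[0,0.002,0.1,0,0,0],[0,0.03,0.18,0,0,0],[0,0.06,0.25,0,0,0],[0,0.094,0.3,0,0,0],[0,0.094,0.3,0,0,0]]' 1
python3 - <<'E'
from h import *
np.set_printoptions(precision=4,suppress=True)
C=vision.get_calibration('wrist'); im=snap('wrist','w3.png')
for t in trays('wrist',im,C): print(t)
for n,z in {'carrier_mouth':.0045,'keepers':.0045,'tray_mouth':.006,'dish_a':.006}.items():
    for r in finder.landmark_of('wrist',n)[:4]:
        print(n,round(r['conf'],2),np.round(r['location']),at_z('wrist',r['location'],z,C)[:2])
E
```

```text
t: 10.05
ee_pos: [0.4778, 0.0031, 0.2278]
tool_rot: [2.23, 2.204, 0.007]
contact_force: [0.1, -0.0, -0.3]
opening: 0.0851
finger_force: 0.0
(array([ 662. , -110.1]), 71.5, 199.8, 'long-axis deg', np.float32(93.98))
(array([475.2, -64.1]), 205.5, 66.2, 'long-axis deg', np.float32(89.29))
carrier_mouth 0.95 [313. 349.] [ 0.4725 -0.1669]
keepers 0.74 [316. 376.] [ 0.4747 -0.2024]
keepers 0.7 [208. 457.] [ 0.3439 -0.3185]
tray_mouth 0.9 [318. 349.] [ 0.477  -0.1662]
tray_mouth 0.56 [586. 333.] [ 0.7646 -0.1522]
dish_a 0.71 [312. 249.] [ 0.4729 -0.0527]
dish_a 0.67 [314. 427.] [ 0.4717 -0.2728]
dish_a 0.63 [203.  51.] [0.3854 0.1255]
dish_a 0.6 [500. 113.] [0.641  0.0727]
```

View pics/w3.png

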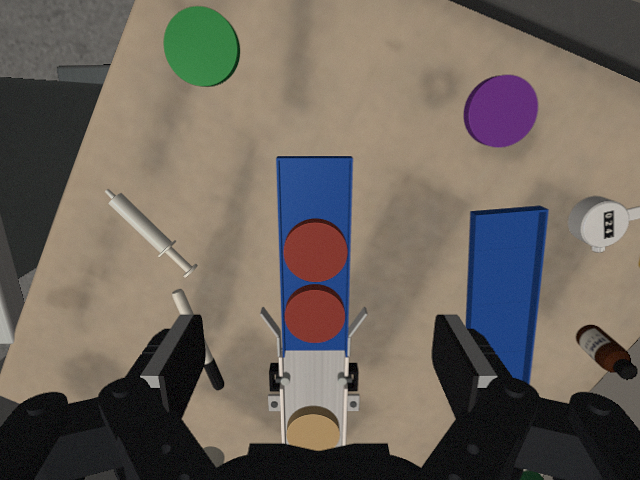

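The tray is docked, with its mouth flush with the carrier mouth at (315,350). The red dishes sit at (315,250) and (315,313), with free floor behind them.

```bash
python3 -m handwheel '[[-0.0033,0.009,-0.05,0,0,0],[-0.0033,0.009,-0.1,0,0,0],[-0.0033,0.009,-0.15,0,0,0],[-0.0033,0.009,-0.18,0,0,0],[-0.0033,0.009,-0.21,0,0,0],[-0.0033,0.009,-0.24,0,0,0],[-0.0033,0.009,-0.26,0,0,0],[-0.0033,0.009,-0.28,0,0,0],[-0.0033,0.009,-0.288,0,0,0],[-0.0033,0.009,-0.288,0,0,0]]' 0 25
python3 -m handwheel '[[0,-0.01,0,0,0,0],[0,-0.02,0,0,0,0],[0,-0.03,0,0,0,0],[0,-0.03,0,0,0,0]]'
```

```text
t: 11.55
ee_pos: [0.4727, 0.0094, 0.0078]
tool_rot: [-2.236, -2.206, 0.001]
contact_force: [0.2, -0.6, -0.1]
opening: 0.0002
finger_force: 0.0
t: 12.05
ee_pos: [0.4731, -0.0138, 0.0083]
tool_rot: [2.237, 2.205, 0.0]
contact_force: [-0.4, -0.3, -0.1]
opening: 0.0002
finger_force: 0.0
```

```bash
python3 -m handwheel '[[0,-0.005,0.002,0,0,0],[0,-0.012,0.002,0,0,0],[0,-0.02,0.002,0,0,0],[0,-0.028,0.002,0,0,0],[0,-0.036,0.002,0,0,0],[0,-0.044,0.002,0,0,0],[0,-0.052,0.002,0,0,0],[0,-0.06,0.002,0,0,0],[0,-0.068,0.002,0,0,0],[0,-0.076,0.002,0,0,0],[0,-0.082,0.002,0,0,0],[0,-0.082,0.002,0,0,0]]'
python3 -m handwheel '[[0,-0.003,0,0,0,0],[0,-0.006,0,0,0,0],[0,-0.009,0,0,0,0],[0,-0.012,0,0,0,0],[0,-0.015,0,0,0,0],[0,-0.018,0,0,0,0],[0,-0.021,0,0,0,0],[0,-0.024,0,0,0,0],[0,-0.027,0,0,0,0],[0,-0.03,0,0,0,0],[0,-0.03,0,0,0,0]]'
```

```text
t: 13.55
ee_pos: [0.4728, -0.0752, 0.0095]
tool_rot: [2.237, 2.205, -0.001]
contact_force: [-0.1, 0.6, -1.0]
opening: 0.0
finger_force: 0.0
t: 14.92
ee_pos: [0.473, -0.0978, 0.0096]
tool_rot: [2.236, 2.205, -0.001]
contact_force: [-0.4, 0.0, -0.1]
opening: 0.0003
finger_force: 0.1
```

```bash
python3 -m handwheel '[[0,-0.004,0,0,0,0],[0,-0.008,0,0,0,0],[0,-0.012,0,0,0,0],[0,-0.016,0,0,0,0],[0,-0.02,0,0,0,0],[0,-0.024,0,0,0,0],[0,-0.028,0,0,0,0],[0,-0.032,0,0,0,0],[0,-0.036,0,0,0,0],[0,-0.04,0,0,0,0],[0,-0.044,0,0,0,0],[0,-0.044,0,0,0,0]]'
python3 - <<'E'
from h import *
np.set_printoptions(precision=4,suppress=True)
print(manip.read_state()['contact_force']); im=snap('side','s4.png')
cv2.imwrite('pics/s4c.png',cv2.resize(im[190:400,180:390,::-1],None,fx=2.8,fy=2.8))
E
```

```text
t: 16.42
ee_pos: [0.4727, -0.1305, 0.0095]
tool_rot: [2.236, 2.206, -0.001]
contact_force: [-0.6, 1.3, 0.6]
opening: 0.0003
finger_force: 0.8
[-0.6073  1.2869  0.5741]
```

View pics/s4c.png

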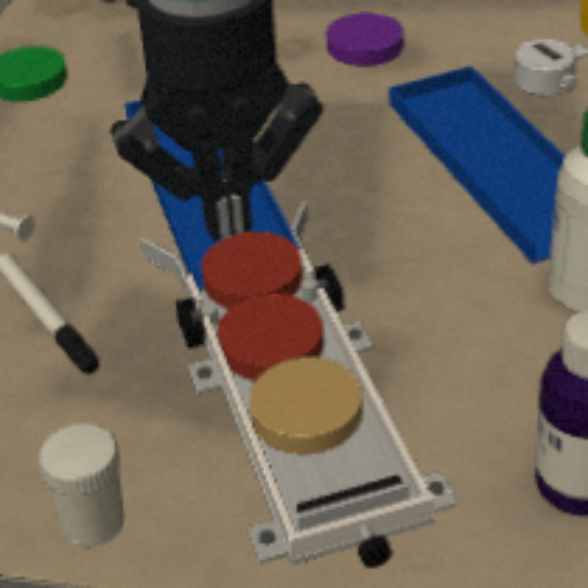

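The first red dish is past the keepers and touching the tan one. The second red dish is just reaching the rollers at crop (205,300) and (310,280), and the row is not yet at the black cushion.

```bash
python3 -m handwheel '[[0,-0.003,0,0,0,0],[0,-0.006,0,0,0,0],[0,-0.009,0,0,0,0],[0,-0.012,0,0,0,0],[0,-0.015,0,0,0,0],[0,-0.018,0,0,0,0],[0,-0.021,0,0,0,0],[0,-0.024,0,0,0,0],[0,-0.024,0,0,0,0]]'
python3 -m handwheel '[[0,-0.002,0,0,0,0],[0,-0.004,0,0,0,0],[0,-0.006,0,0,0,0],[0,-0.008,0,0,0,0],[0,-0.01,0,0,0,0],[0,-0.012,0,0,0,0],[0,-0.012,0,0,0,0]]'
```

```text
t: 17.6
ee_pos: [0.4721, -0.1474, 0.0094]
tool_rot: [-2.235, -2.205, -0.001]
contact_force: [-1.3, 4.7, 2.9]
opening: -0.0002
finger_force: 2.4
t: 18.48
ee_pos: [0.4724, -0.1574, 0.0093]
tool_rot: [-2.237, -2.206, 0.001]
contact_force: [-0.9, 2.4, -0.4]
opening: -0.0
finger_force: 1.1
```

Passing the keepers; now slow steps, watching the force.

```bash
python3 -m handwheel '[[0,-0.002,0,0,0,0],[0,-0.004,0,0,0,0],[0,-0.006,0,0,0,0],[0,-0.006,0,0,0,0]]'; python3 -m handwheel '[[0,-0.002,0,0,0,0],[0,-0.004,0,0,0,0],[0,-0.004,0,0,0,0]]';
```

```text
t: 18.98
ee_pos: [0.4729, -0.162, 0.0096]
tool_rot: [2.236, 2.206, -0.001]
contact_force: [-1.1, 1.2, -0.4]
opening: 0.0004
finger_force: 0.9
t: 19.35
ee_pos: [0.4728, -0.1649, 0.0095]
tool_rot: [2.236, 2.206, -0.001]
contact_force: [-1.2, 1.7, -0.8]
opening: -0.0001
finger_force: 0.9
```

```bash
python3 -m handwheel '[[0,-0.002,0,0,0,0],[0,-0.004,0,0,0,0],[0,-0.004,0,0,0,0]]'
```

```text
t: 19.73
ee_pos: [0.4736, -0.1684, 0.0099]
tool_rot: [2.235, 2.205, -0.0]
contact_force: [-0.3, 0.5, -0.9]
opening: 0.0001
finger_force: 0.2
```

```bash
python3 -m handwheel '[[0,-0.002,0,0,0,0],[0,-0.004,0,0,0,0],[0,-0.004,0,0,0,0]]'; python3 -m handwheel '[[0,-0.0015,0,0,0,0],[0,-0.003,0,0,0,0],[0,-0.003,0,0,0,0]]'
```

```text
t: 20.1
ee_pos: [0.4725, -0.1698, 0.0093]
tool_rot: [-2.235, -2.206, -0.002]
contact_force: [-0.3, 4.5, -0.6]
opening: -0.0001
finger_force: 2.5
t: 20.48
ee_pos: [0.472, -0.1707, 0.0091]
tool_rot: [-2.232, -2.205, -0.004]
contact_force: [0.4, 7.5, 0.7]
opening: -0.0
finger_force: 4.0
```

```bash
python3 -m handwheel '[[0,-0.0015,0,0,0,0],[0,-0.003,0,0,0,0],[0,-0.004,0,0,0,0],[0,-0.004,0,0,0,0],[0,-0.004,0,0,0,0]]'
```

```text
t: 21.1
ee_pos: [0.4718, -0.1717, 0.009]
tool_rot: [-2.229, -2.204, -0.009]
contact_force: [-0.7, 13.1, 3.2]
opening: -0.0002
finger_force: 6.3
```

```bash
python3 - <<'E'
from h import *
np.set_printoptions(precision=4,suppress=True)
print(manip.read_state()['contact_force']); im=snap('side','s5.png')
cv2.imwrite('pics/s5c.png',cv2.resize(im[190:400,180:390,::-1],None,fx=2.8,fy=2.8))
for r in finder.landmark_of('side','dish_a'): print(round(r['conf'],2),at_z('side',r['location'],.0045)[:2])
E
```

```text
[-0.6728 13.1313  3.1505]
0.66 [0.3808 0.1423]
0.62 [ 0.4767 -0.2049]
0.62 [ 0.4668 -0.3299]
0.59 [0.6349 0.0776]
0.16 [ 0.4775 -0.1928]
```

View pics/s5c.png

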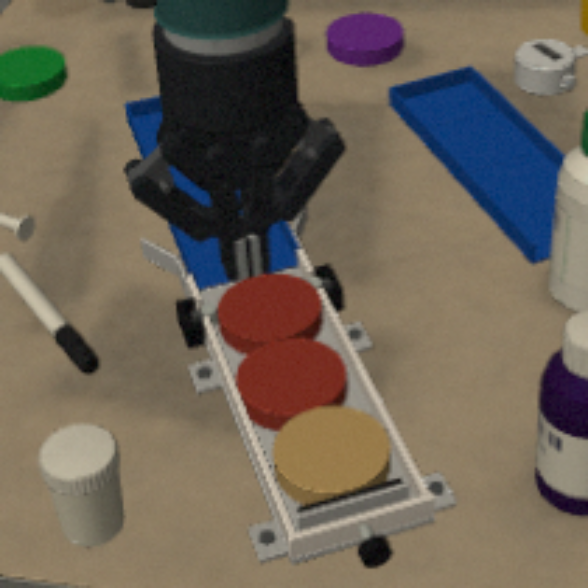

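The three dishes form a closed row against the cushion, with the last one past the rollers at (335,285), and the force reads 13 N. Now I back off and go for the tray.

```bash
python3 -m handwheel '[[0,0.006,0,0,0,0],[0,0.02,0,0,0,0],[0,0.035,0.01,0,0,0],[0,0.035,0.06,0,0,0],[0,0.06,0.13,0,0,0],[0,0.1,0.2,0,0,0],[0,0.16,0.25,0,0,0],[0,0.22,0.25,0,0,0],[0,0.22,0.25,0,0,0]]'
python3 -m handwheel '[[0,0,0,0,0,0],[0,0,0,0,0,0],[0,0,0,0,0,0]]' 1
python3 - <<'E'
from h import *
np.set_printoptions(precision=4,suppress=True)
C=vision.get_calibration('wrist'); im=snap('wrist','w6.png')
for t in trays('wrist',im,C): print(t)
E
```

```text
t: 22.32
ee_pos: [0.4731, -0.0087, 0.1986]
tool_rot: [2.23, 2.21, 0.002]
contact_force: [0.2, -0.1, -0.7]
opening: -0.0001
finger_force: 0.0
t: 22.7
ee_pos: [0.4727, -0.0117, 0.1967]
tool_rot: [-2.238, -2.204, 0.001]
contact_force: [0.5, 0.5, 0.1]
opening: 0.0543
finger_force: 0.0
(array([ 662.5, -113.2]), 73.3, 205.1, 'long-axis deg', np.float32(94.07))
(array([475.7, -64.7]), 204.5, 66.9, 'long-axis deg', np.float32(89.14))
```

View pics/w6.png

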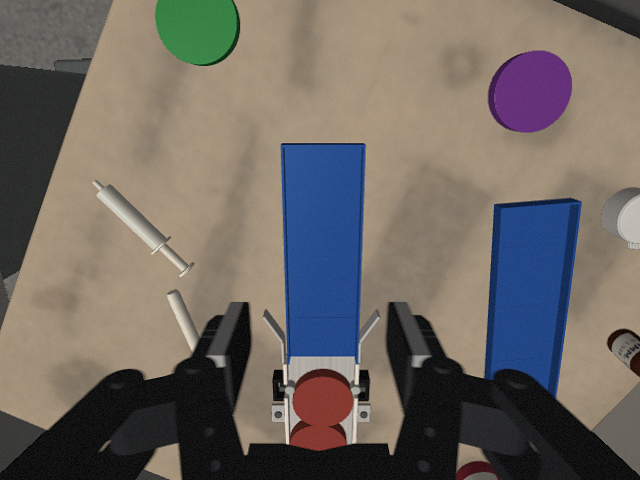

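The outer red dish is past the rollers at (322,398), and the emptied tray has not moved. Next I grip it at its middle.

```bash
python3 -m handwheel '[[0.0037,-0.03,-0.03,0,0,0],[0.0037,-0.07,-0.08,0,0,0],[0.0037,-0.0704,-0.14,0,0,0],[0.0037,-0.0704,-0.19,0,0,0],[0.0037,-0.0704,-0.225,0,0,0],[0.0037,-0.0704,-0.245,0,0,0],[0.0037,-0.0704,-0.255,0,0,0],[0.0037,-0.0704,-0.257,0,0,0],[0.0037,-0.0704,-0.257,0,0,0]]' 1
python3 -m handwheel '[[0,0,0,0,0,0],[0,0,0,0,0,0],[0,0,0,0,0,0],[0,0,0,0,0,0],[0,0,0,0,0,0],[0,0,0,0,0,0]]' 0.6 40
```

```text
t: 23.88
ee_pos: [0.4765, -0.0639, 0.0051]
tool_rot: [2.235, 2.206, 0.001]
contact_force: [0.7, -0.4, 1.1]
opening: 0.0854
finger_force: 0.0
t: 24.62
ee_pos: [0.4763, -0.0638, 0.0054]
tool_rot: [2.236, 2.205, 0.001]
contact_force: [-1.0, 0.1, 5.6]
opening: 0.0657
finger_force: 44.0
```

```bash
python3 -m handwheel '[[0,0.004,0.002,0,0,0],[0,0.008,0.008,0,0,0],[0,0.008,0.03,0,0,0],[0,0.008,0.07,0,0,0],[0,0.008,0.12,0,0,0],[0,0.008,0.17,0,0,0],[0,0.008,0.22,0,0,0],[0,0.008,0.26,0,0,0],[0,0.008,0.28,0,0,0],[0,0.008,0.28,0,0,0]]'
python3 - <<'E'
from h import *
np.set_printoptions(precision=4,suppress=True)
print(at_z('side',(393,303),0),at_z('side',(380,290),0),proj('side',[.665,-.245,.12]))
C=vision.get_calibration('wrist'); im=snap('wrist','w7.png')
for t in trays('wrist',im,C): print(t)
for r in finder.landmark_of('wrist','empty_tray'): print(r['conf'],r['location'],at_z('wrist',r['location'],0,C))
E
```

```text
t: 25.88
ee_pos: [0.4762, -0.0576, 0.2149]
tool_rot: [2.235, 2.206, 0.002]
contact_force: [-0.4, -0.4, -1.9]
opening: 0.0656
finger_force: 45.0
[ 0.6547 -0.2723  0.    ] [ 0.6502 -0.2342  0.    ] [[395.7366 231.9426]]
(array([ 662.2, -115. ]), 72.4, 205.8, 'long-axis deg', np.float32(93.98))
(array([ 475.8, -137.8]), 424.8, 176.0, 'long-axis deg', np.float32(88.9))
0.69 [514.2, 252.1] [ 0.6649 -0.1163  0.    ]
```

View pics/w7.png

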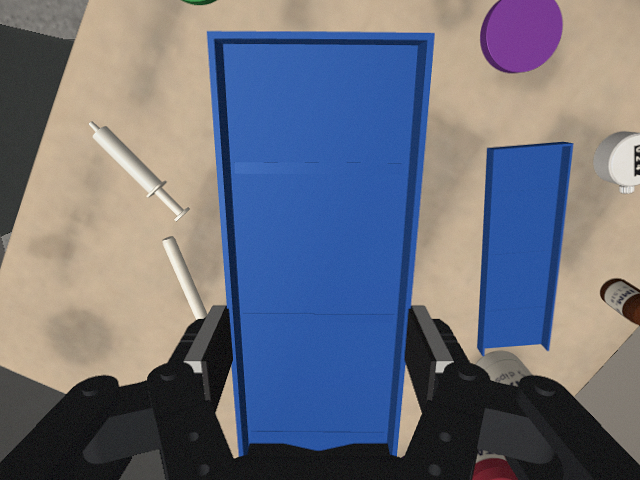

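```bash
python3 - <<'E'
from h import *
np.set_printoptions(precision=4,suppress=True)
C=vision.get_calibration('wrist')
for p in [(208,32),(434,33),(229,330),(413,330)]: print(at_z('wrist',p,.2275,C))
print(manip.read_state()['ee_pos'])
E
```

```text
[0.4442 0.0443 0.2275]
[0.5105 0.0431 0.2275]
[ 0.442  -0.0558  0.2275]
[ 0.5104 -0.0566  0.2275]
[ 0.4747 -0.0574  0.213 ]
```

Held level. The lower tray is at (525,245) in the view, about (0.665, -0.116) in the world, at 94°. I'll carry the tray above it.

```bash
python3 -m handwheel '[[0.02,-0.005,0,0,0,0.005],[0.06,-0.02,0,0,0,0.012],[0.11,-0.035,0,0,0,0.02],[0.16,-0.05,0,0,0,0.027],[0.21,-0.065,0,0,0,0.027],[0.24,-0.075,0,0,0,0.027],[0.252,-0.077,0,0,0,0.027],[0.252,-0.077,-0.04,0,0,0.027],[0.252,-0.077,-0.09,0,0,0.027],[0.252,-0.077,-0.14,0,0,0.027],[0.252,-0.077,-0.18,0,0,0.027],[0.252,-0.077,-0.18,0,0,0.027]]'
python3 - <<'E'
from h import *
snap('wrist','w8.png');im=snap('side','s8.png'); print(manip.read_state()['ee_pos'],manip.read_state()['tool_rot'])
E
```

```text
t: 27.48
ee_pos: [0.6609, -0.1142, 0.0753]
tool_rot: [-2.135, -2.294, 0.006]
contact_force: [-0.2, -0.9, -1.9]
opening: 0.0653
finger_force: 45.2
[ 0.66454985 -0.11524646  0.07948669] [-2.14013754e+00 -2.29933936e+00  2.26704173e-04]
```

```bash
python3 -m handwheel '[[0.001,0,-0.02,0,0,0],[0.001,0,-0.045,0,0,0],[0.001,0,-0.06,0,0,0],[0.001,0,-0.067,0,0,0],[0.001,0,-0.07,0,0,0],[0.001,0,-0.07,0,0,0]]'; python3 -m handwheel '[[0,0,-0.002,0,0,0],[0,0,-0.004,0,0,0],[0,0,-0.006,0,0,0],[0,0,-0.006,0,0,0],[0,0,-0.006,0,0,0]]'
```

```text
t: 28.32
ee_pos: [0.6656, -0.1155, 0.027]
tool_rot: [2.14, 2.299, 0.0]
contact_force: [-0.1, 0.6, -2.0]
opening: 0.0655
finger_force: 45.2
t: 28.95
ee_pos: [0.6653, -0.1154, 0.0223]
tool_rot: [-2.141, -2.299, 0.0]
contact_force: [-0.7, 0.5, -1.0]
opening: 0.0657
finger_force: 45.2
```

```bash
python3 -m handwheel '[[0,0,-0.0015,0,0,0],[0,0,-0.003,0,0,0],[0,0,-0.003,0,0,0]]'; python3 -m handwheel '[[0,0,0,0,0,0],[0,0,0,0,0,0],[0,0,0,0,0,0],[0,0,0,0,0,0]]' 1; python3 - <<'E'
from h import *
np.set_printoptions(precision=4,suppress=True)
C=vision.get_calibration('wrist'); im=snap('wrist','w9.png')
for t in trays('wrist',im,C,.033): print(t)
print(manip.read_state()['ee_pos'])
E
```

```text
t: 29.32
ee_pos: [0.6654, -0.1154, 0.0205]
tool_rot: [2.141, 2.299, 0.0]
contact_force: [-2.2, -0.5, 2.7]
opening: 0.0656
finger_force: 45.6
t: 29.82
ee_pos: [0.6654, -0.1154, 0.02]
tool_rot: [2.141, 2.299, 0.0]
contact_force: [-0.2, 0.4, 0.1]
opening: 0.0854
finger_force: 0.0
(array([664.6, -95.8]), 67.8, 163.5, 'long-axis deg', np.float32(93.7))
[ 0.6654 -0.1154  0.02  ]
```

Landed at nest height and released. I'll lift off and check.

```bash
python3 -m handwheel '[[0,0,0.02,0,0,0],[0,0,0.06,0,0,0],[0,0,0.12,0,0,0],[-0.01,0,0.19,0,0,0],[-0.06,0.05,0.25,0,0,0],[-0.12,0.07,0.3,0,0,0],[-0.18,0.07,0.35,0,0,0],[-0.2,0.07,0.38,0,0,0],[-0.2,0.07,0.38,0,0,0],[-0.2,0.07,0.38,0,0,0]]'
python3 - <<'E'
from h import *
C=vision.get_calibration('wrist'); im=snap('wrist','w10.png')
for t in trays('wrist',im,C,.033): print(t)
for r in finder.landmark_of('wrist','dish_a'): print(round(r['conf'],2),at_z('wrist',r['location'],.0045,C)[:2])
b=snap('side','s10.png'); v=np.vstack([cv2.resize(im,(400,300)),np.zeros((1,400,3),np.uint8)])
c=cv2.resize(b[190:400,180:460],(400,300))
cv2.imwrite('pics/f.png',np.hstack([v[:300],c])[:,:,::-1])
E
```

```text
t: 31.12
ee_pos: [0.5156, -0.0629, 0.3046]
tool_rot: [2.141, 2.299, 0.0]
contact_force: [0.1, -0.3, -0.5]
opening: 0.0856
finger_force: 0.0
(array([ 662.3, -115.6]), 74.9, 206.4, 'long-axis deg', np.float32(94.06))
0.86 [ 0.46830396 -0.26935158]
0.75 [0.64220595 0.07248616]
0.58 [ 0.47425331 -0.32926503]
```

View pics/f.png

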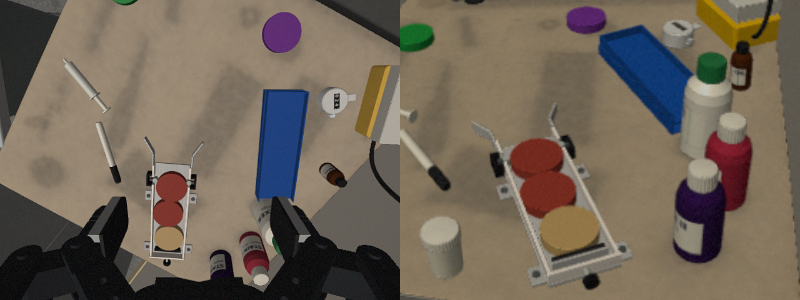

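The picture shows the tray nested squarely on the other at (283,145). The three dishes are in a closed row past the keepers, and the bystanders are where they were. Handing in.

```bash
python3 -c "
from rig import manip; print(manip.hand_in())"
```

```text
the job is handed in; nothing more can be done
None
```

I handed the job in at about 31 s: the row of three was pressed home at about 13 N, the emptied tray is nested on the other one, and the bystanders were untouched. The hand-in returned no verdict, so the pass is not confirmed.

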